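# Change the hollow punch in the sharpening jig

## Robot

A 7-joint arm with a two-finger parallel gripper is mounted at the origin on the work surface; the furniture and walls round the work are solid. World frame = base frame: x ahead of the robot, y to its left, z up, the work surface at z = 0. Lengths are in m, angles in rad, forces in N, time in s.
With the tool pointing down it reaches from about 0.4 to 0.85 m from the base axis. Payload 10.4 kg.
Tool frame: the origin (TCP) lies midway between the tips of the shut fingers; the grasp point (between the pads) lies 19 mm behind it (manip.hold_point_z is the distance from the TCP to the grasp point, in m); z points along the fingers, y is the line along which they close (so a half turn about z gives the same grasp; the last joint's range is limited). The gripper opens to 85 mm and grips with 20 to 120 N. Pads are 22 mm wide; open, the fingers measure 114 mm over their backs; the gripper's body (76 mm by 85 mm) begins 54 mm behind the grasp point. The pads swing forward as they close: fully open they stand 13 mm farther back than shut.
Start: joints at [1.184, 0.332, -0.065, 1.46, 0.022, 1.35, -0.088], TCP at [0.222, -0.584, 0.231] pointing down, gripper open.
Joint ranges: [-2.6, 2.6], [-0.5, 2.12], [-1.47, 1.34], [0.16, 2.42], [-1.27, 4.41], [0.06, 2.06], [-2.6, 2.6]. Speed limits (rad/s): [2.22, 2.22, 2.79, 2.79, 3.14, 3.14, 3.14].

## Interface

Orientations are given as a unit quaternion [x, y, z, w].
In Python, from workcell import manip, eyes, job gives the robot as it stands.
- The arm moves only by the shell command python3 -m crank 'ROWS' [FORCE]. ROWS is JSON, a list that holds one entry, the list of rows, each a list of 7 numbers: the finger opening in cm, from 0 to 8.54, then the shift along the world's x, y, z in cm, then the turn, a rotation vector about the world's x, y, z in degrees. In form: [[[hand, x, y, z, ax, ay, az], ...]]. A call has 1 to 20 rows; each row shifts and turns the commanded pose from where the row before left it; what a row does not reach is not made up. A row lasts 1/8 s, in which the tool goes at most 62.5 mm and 10.7 degrees, less where a joint would pass 70% of its speed; a pose out of reach is approached as far as the arm can. A call with a gripper value outside its range is refused whole. The fingers move at their own pace and stop on an object; FORCE is the grip in N (left out, the last holds). Time passes only in rows, so rows that do not move let the fingers close. It gives the time, the measured TCP pose, the force, the opening and the grip force at its end, in the units of the state.
- manip.get_obs(): the state, without advancing time (a new reading comes with each control period).
- eyes.camera(name): name is "side" or "top" or "wrist"; returns (picture, depth): 480x640x3 uint8, red, green, blue; 480x640 float32, m along the optical axis (not along the pixel's ray), 0 where there is no reading.
- eyes.camera_params(name): a dict with "fx", "fy", "cx", "cy" (pixels), "world_from_camera" (4x4, takes a point from camera to world coordinates); the wrist camera has in their place "hand_eye" (4x4, takes a point from camera to tool coordinates, whose origin is the TCP and whose axes are the flange's). Camera axes: x right, y down, z forward; pixel columns grow to the right and rows downward; lengths in m; the calibration is good to about 2 mm. The wrist camera is an equidistant fisheye: a pixel r from the principal point sees the ray r / f radians off the axis. A picture is of the moment at which its call begins: read the wrist's pose just before it. camera_params takes no time and is no camera call.
- job.hand_in(): hands the job in; it is judged then, once.
The state is a dict: "clock": time; "joint_pos": joint angles; "joint_velocities": joint speeds; "tau": joint torques, N m; "position": TCP position; "ee_rot": TCP orientation; "ft_force": force on the tool from outside, world axes, zero at the start; "torque": the same for the moment, N m; "grip_width": opening from 0.0 (shut) to 1.0 (fully open); "grasp_force": force on a finger pad.
Only numpy, scipy, OpenCV 4.12 (cv2) and the standard library are available. Lean on these libraries where they do the work, as an engineer would, in place of code of your own. Each camera call takes 0.05 s, during which the arm holds its last target. There are 200 camera calls.

## Task

The hollow punch in the sloping sharpening jig has had its turn on the stone: swing the keeper aside, draw that punch out and set it down flat in the parts tray beside the jig without dropping it. Then slide the loose punch of the same size into the guide sleeve, cutting end first, until its edge rests on the stone, and swing the keeper fully shut behind it. Leave the other two loose punches where they lie.

Things in the scene. Friction and masses are not known exactly. Their poses are not given: they have to be found in the camera images.
- jig: Sharpening jig, screwed down: grey cast base 150 x 104 mm, on it an oilstone (top 22 mm above the table) and a steel guide sleeve sloping down to the stone at 35 degrees below level. Origin on the table under the base; x level, in the direction a punch is slid in; z up. Sleeve and clamp reach 26 mm above the bore's axis, the keeper's pin 38 mm; the whole is under 125 mm high.
- jig_bore (a point): Centre of the sleeve's open upper mouth, 65 mm above the table. x: along the bore, down into it; z: square to the bore, upwards, 35 degrees off vertical; y level. Bore 17 mm wide, sleeve 46 mm long; 68 mm from the mouth the punch's edge meets the stone. A punch that is home has its middle 14 to 18 mm inside the mouth and its blunt end 32 to 36 mm outside; beside that end 30 mm is free.
- keeper (a joint): Swing keeper, a steel bar. 0 = shut, lying across behind the punch's blunt end (4 mm free when the punch is home; it cannot shut on a punch further out). Grows as the bar swings outwards from the mouth; stop at 1.9 rad; from 1.6 up the way to the punch is clear. Starts at 0 to 0.15. Stiff pivot (about 1 N at the pin): it stays where it is left.
- keeper_grip (a point): Middle of the keeper's black grip pin, 12 mm thick, 27 mm tall, 46 mm from the pivot, standing along the z axis of jig_bore; the bar under it has its top 17 mm below this point. With the keeper shut it lies at x = -46, y = 0, z = +24 mm from the mouth (axes of jig_bore), at the opening angle q at x = -46 - 46 sin q, y = -46 + 46 cos q.
- old_punch_mid (a point): Hollow punch that starts in the sleeve, plain steel, 100 mm long, 110 g: middle of its axis. x axis along it towards the cutting end. The shank is 15 mm thick from near the blunt end to 10 mm past this point, then tapers to 12 mm at 44 mm and 9 mm at the cutting edge, 50 mm from this point.
- new_punch_mid (a point): The loose hollow punch of the same size (15 mm shank, 100 mm long, 110 g or so), starts lying on the table at one of three places near the robot: middle of its axis, 7.5 mm above the table at the start. x axis along the punch towards its cutting end. Same shape as the old one.
- old_punch_tip (a point): Centre of the old punch's cutting end, on its axis, 50 mm from its middle.
- new_punch_tip (a point): Centre of the new punch's cutting end, on its axis, 50 mm from its middle.
- thin_punch_mid (a point): Middle of a thinner loose punch, 11 mm across, 85 mm long: not wanted, to be left lying. x axis towards its cutting end.
- thick_punch_mid (a point): Middle of a thicker loose punch, 18 mm across, 110 mm long: too thick for the sleeve, to be left lying. x axis towards its cutting end.
- tray: Empty shallow blue-grey parts tray that does not move, 28 mm high, inside floor 2 mm above the table and about 100 x 155 mm. Origin under its centre; the tray's length lies along its y axis turned 9 degrees clockwise (seen from above).
- keeper_hinge (a point): Keeper's pivot, level with the bore's axis, 46 mm outside the mouth and 46 mm to its side: at x = -46, y = -46, z = 0 mm in the axes of jig_bore. The pivot's axis is the z axis of jig_bore; the keeper opens counter-clockwise seen from above. The bracket that carries the pivot runs back to the sleeve at this side, 8 mm and more below the bore's axis.

How it is judged:
On the way, in this order (a step that is already met when the one before it is completed fails the run):
1. the keeper is swung open (value of joint keeper above 1.2 rad), for 0.1 s.
2. the old punch lies in the tray, let go (x of old_punch_mid in the frame of tray between -0.052 and 0.052 m and y of old_punch_mid in the frame of tray between -0.075 and 0.075 m and height (world z) of old_punch_mid below 0.018 m and contact force between old_punch and the fingers below 0.05 N), for 0.2 s.
3. the new punch is home in the sleeve, cutting end on the stone (x of new_punch_mid in the frame of jig_bore above 0.012 m and x of new_punch_tip in the frame of jig_bore above 0.06 m and y of new_punch_mid in the frame of jig_bore between -0.005 and 0.005 m and z of new_punch_mid in the frame of jig_bore between -0.005 and 0.005 m and y of new_punch_tip in the frame of jig_bore between -0.005 and 0.005 m and z of new_punch_tip in the frame of jig_bore between -0.005 and 0.005 m), for 0.2 s.
4. the keeper is shut behind it (value of joint keeper below 0.12 rad), for 0.2 s.
At the end, for the whole second after the job is handed in: New punch in the sleeve cutting end first and home (middle 12 mm, tip 60 mm or more past the mouth, within 5 mm of the bore's axis); keeper below 0.12 rad; old punch at rest on the tray's floor (middle within 52 x 75 mm of its centre, under 18 mm high); other punches within 40 mm of their start (all of step 3 and value of joint keeper below 0.12 rad and x of old_punch_mid in the frame of tray between -0.052 and 0.052 m and y of old_punch_mid in the frame of tray between -0.075 and 0.075 m and height (world z) of old_punch_mid below 0.018 m and linear speed of each of old_punch, new_punch below 0.03 m/s); the robot touches nothing.
It fails at once if the old punch is dropped (faster than 0.7 m/s with nothing holding it) (contact force between old_punch and the arm below 0.01 N and contact force between old_punch and the fingers below 0.01 N and linear speed of old_punch above 0.7 m/s).
It fails at once if the thin or the thick punch is shifted by more than 40 mm (distance of any of thin_punch_mid, thick_punch_mid from where it was at the start of the episode above 0.04 m).
It also fails if it takes over 72 s, if anything falls off the work surface, if the arm or the gripper's body presses on something with over 40 N, if the wrist force passes 120 N, or if a joint passes its speed limit or range.

## Working session

There is one attempt and no reset: what is moved stays moved. The work goes in short steps, Python scripts to look and compute and a shell command to move; the robot and the scene stay as the last step left them, time stands still between calls to the robot, and variables do not carry over. Pictures are saved under pics/ and viewed, at most 10 in all, crops included, and the job is handed in when it is done.

```bash
mkdir -p pics; ls
python3 - <<'E'
from workcell import manip, eyes, job
import cv2,numpy as np
o=manip.get_obs();print({k:np.round(v,3).tolist() for k,v in o.items()}, manip.hold_point_z)
for n in('side','top'):
    p,d=eyes.camera(n);cv2.imwrite(f'pics/{n}0.png',p[...,::-1]);np.save(f'pics/{n}0.npy',d)
    c=eyes.camera_params(n);print(n,{k:np.round(v,3).tolist() for k,v in c.items()})
c=eyes.camera_params('wrist');print({k:np.round(v,3).tolist() for k,v in c.items()})
E
```

```text
pics
{'clock': 0.0, 'joint_pos': [1.184, 0.333, -0.065, 1.461, 0.022, 1.35, -0.089], 'joint_velocities': [0.002, 0.0, -0.001, 0.001, -0.0, -0.001, 0.0], 'tau': [-0.0, -62.546, 0.049, -39.161, 0.016, 0.01, -0.0], 'position': [0.222, -0.584, 0.231], 'ee_rot': [0.984, 0.181, -0.0, -0.001], 'ft_force': [-0.937, 0.317, 0.505], 'torque': [0.026, -0.037, 0.007], 'grasp_force': 0.0, 'grip_width': 0.998} 0.0187
side {'fx': 532.495, 'fy': 532.495, 'cx': 315.874, 'cy': 238.491, 'world_from_camera': [[-0.936, -0.161, 0.313, 0.294], [-0.352, 0.441, -0.825, 0.643], [-0.006, -0.883, -0.47, 0.513], [0.0, 0.0, 0.0, 1.0]]}
top {'fx': 443.644, 'fy': 443.644, 'cx': 319.802, 'cy': 230.486, 'world_from_camera': [[0.015, -0.988, 0.157, 0.434], [-1.0, -0.017, -0.012, -0.037], [0.014, -0.156, -0.988, 0.919], [0.0, 0.0, 0.0, 1.0]]}
{'fx': 371.648, 'fy': 371.648, 'cx': 318.378, 'cy': 250.802, 'hand_eye': [[-0.0, -0.964, -0.267, 0.067], [1.0, -0.0, 0.0, 0.001], [-0.0, -0.267, 0.964, -0.142], [0.0, 0.0, 0.0, 1.0]]}
```

View pics/top0.png

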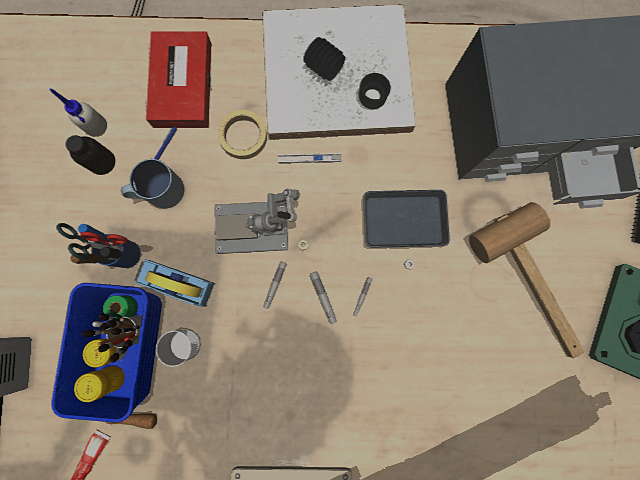

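View pics/side0.png

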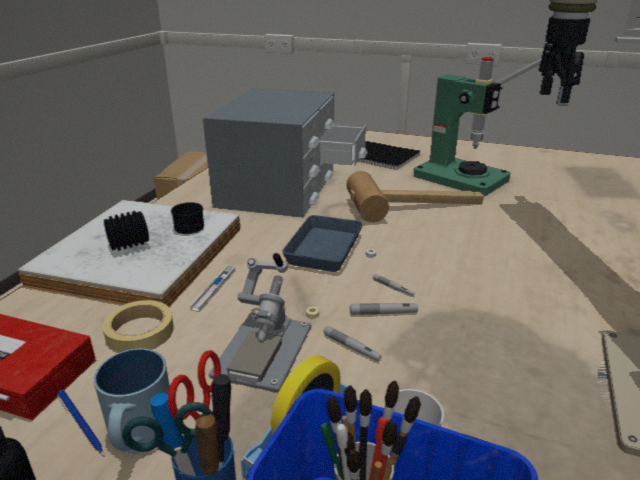

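The top view shows the jig at (250,225) with its mouth to the right (world −y), the tray at (406,218) and the loose punches at (274,285), (322,297) and (363,297). Next I'll measure them.

```bash
cat > h.py <<'E'
import numpy as np,cv2
from workcell import manip,eyes
from scipy.spatial.transform import Rotation as R
def rays(n,uv):
    c=eyes.camera_params(n);uv=np.atleast_2d(uv).astype(float)
    T=np.array(c['world_from_camera'])
    d=np.c_[(uv[:,0]-c['cx'])/c['fx'],(uv[:,1]-c['cy'])/c['fy'],np.ones(len(uv))]
    return T[:3,3],d@T[:3,:3].T
def plane(n,uv,z):
    o,d=rays(n,uv);return o+d*((z-o[2])/d[:,2])[:,None]
def cloud(n,D):
    v,u=np.mgrid[:480,:640];o,d=rays(n,np.c_[u.ravel(),v.ravel()])
    return (o+d*D.reshape(-1,1)).reshape(480,640,3)
E
python3 - <<'E'
from h import *
D=np.load('pics/top0.npy');P=cloud('top',D);im=cv2.imread('pics/top0.png')
g=cv2.cvtColor(im,cv2.COLOR_BGR2HSV)
def blob(x0,y0,x1,y1,m,name,z):
    s=np.zeros((480,640),np.uint8);s[y0:y1,x0:x1]=m[y0:y1,x0:x1]*255
    cs,_=cv2.findContours(s,cv2.RETR_EXTERNAL,cv2.CHAIN_APPROX_NONE);c=max(cs,key=cv2.contourArea)
    w=plane('top',c[:,0],z);r=cv2.minAreaRect((w[:,:2]*1000).astype(np.float32))
    print(name,np.round(r[0],1),np.round(r[1],1),round(r[2],1),'cornersZ',np.round(np.median(P[y0:y1,x0:x1][s[y0:y1,x0:x1]>0],0),4))
    return w
m=(g[...,1]<60)
for n,b,z in (('A',(255,255,295,315),.0075),('B',(302,262,345,330),.009),('C',(345,268,380,322),.0055)):
    w=blob(*b,m,n,z)
    # width profile
    xy=w[:,:2]*1000;c0=xy.mean(0);_,_,v=np.linalg.svd(xy-c0);t=(xy-c0)@v[0];s=(xy-c0)@v[1]
    print(v[0].round(3),[round(np.ptp(s[abs(t-a)<5]),1) for a in range(-50,51,10)])
m2=(g[...,1]>40)&(g[...,0]>90)|(g[...,2]<110)
blob(355,180,460,255,m2,'tray',.028)
blob(205,180,305,258,(g[...,1]<60),'jig',.01)
print('jig heights');
print((P[195:256:4,212:304:5,2]*1000).round().astype(int))
cv2.imwrite('pics/c1.png',np.hstack([cv2.resize(im[180:330,205:385],None,fx=4,fy=4,interpolation=cv2.INTER_CUBIC)]))
E
```

```text
A [468.9  43.4] [99.8 79.6] 2.1 cornersZ [ 4.572e-01  4.250e-02 -1.000e-04]
[-0.954 -0.3  ] [np.float64(33.1), np.float64(40.5), np.float64(31.4), np.float64(68.4), np.float64(59.7), np.float64(83.3), np.float64(84.8), np.float64(81.3), np.float64(69.1), np.float64(67.2), np.float64(63.1)]
B [441.6 -55.5] [106.1  85.8] 0.4 cornersZ [ 4.422e-01 -5.790e-02 -2.000e-04]
[-0.882 -0.471] [np.float64(34.7), np.float64(36.4), np.float64(73.7), np.float64(96.5), np.float64(101.0), np.float64(98.0), np.float64(86.1), np.float64(67.0), np.float64(51.6), np.float64(47.9), np.float64(41.4)]
C [ 446.8 -135.6] [83.3 70. ] 0.3 cornersZ [ 0.4437 -0.132  -0.0005]
[-0.959  0.283] [np.float64(2.5), np.float64(32.3), np.float64(60.4), np.float64(75.3), np.float64(74.0), np.float64(69.3), np.float64(69.8), np.float64(73.0), np.float64(61.5), np.float64(42.2), np.float64(21.7)]
tray [ 604.2 -222.3] [118.4 174. ] 2.3 cornersZ [ 0.608  -0.227   0.0018]
jig [602.5  90.2] [163.1 208.6] 1.1 cornersZ [0.5916 0.0844 0.0087]
jig heights
[[ -1  -2  -4  -1   0  -1  -2   1   2  -1   1  58  57  64  69 101  94  84
   -
[... 518 characters left out ...]
  31  64  60  72  76  70  71  13  -2  -2  -2
   -2]
 [ -5  20  22  24  21  23  21  30  63  56  64  67  62  40  13  -2  -2   0
    0]
 [ -1  21  20  19  22  19  20  22  22  52  42  14  14  13  13  -5   2  -2
   -3]
 [  0  21  21  23  21  23  22  22  19   9   8   9   9   7   9   1  -2   0
   -1]
 [  0  20  21  13  12   5  11   8   8  12   6   8   6   7   6   4  -4  -4
   -4]
 [ -3   5   8   7   7   7   9   8   8   9   5   8   7   9   9   7  -3  -3
   -4]
 [ -1   9   8  10   8   6   8   9   9   9  11   7  10   7  10   4  -1   0
    7]
 [  0   8  11   5   9  12   7   6   6   5   1  -2   2  -3   0   2  -2   0
   -1]
 [  0  -5  -2  -2   0   0   0   0  -3  -2  -2   1  -1  -1   0  -1  -1   2
    0]]
```

View pics/c1.png

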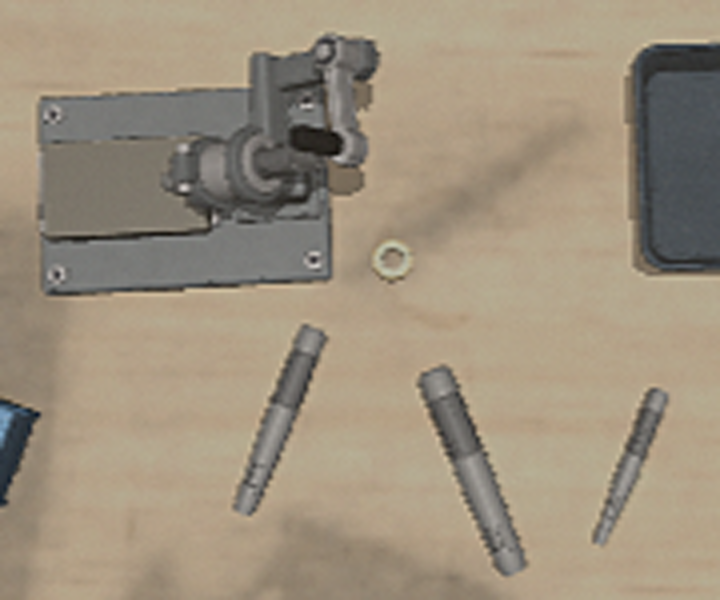

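The crop shows the base corners at (38,97), (44,293) and (331,278), the pivot cap at (328,50) and the black pin at (315,139). Punch A runs from its blunt end (313,330) to its cutting end (243,510). B is the thick punch and C the thin one.

Run:
```python
from h import *
im=cv2.imread('pics/top0.png');g=cv2.cvtColor(im,cv2.COLOR_BGR2HSV)
f=lambda x,y:(205+(x+.5)/4-.5,180+(y+.5)/4-.5)
c=plane('top',[f(38,97),f(44,293),f(331,278)],.008)*1000
print('corners',c.round(1),'len',np.linalg.norm(c[0]-c[1]),np.linalg.norm(c[1]-c[2]))
d=c[1]-c[2];print('xdir heading',np.degrees(np.arctan2(d[1],d[0])),'centre',((c[0]+c[2])/2).round(1))
# punches
for n,(x0,y0,x1,y1),z in (('A',(258,258,292,312),.0075),('B',(306,268,340,326),.009),('C',(350,273,375,320),.0055)):
    for th in (55,70):
        sub=np.zeros((480,640),np.uint8);sub[y0:y1,x0:x1]=(g[y0:y1,x0:x1,1]<th)*255
        cs,_=cv2.findContours(sub,0,1);k=max(cs,key=cv2.contourArea)
        w=plane('top',k[:,0],z)*1000;r=cv2.minAreaRect(w[:,:2].astype(np.float32));print(n,th,np.round(r[0],1),np.round(r[1],1),round(r[2],1))
# pin
def dark(n,im,b):
    x0,y0,x1,y1=b;v=im.max(2);s=np.zeros((480,640),np.uint8);s[y0:y1,x0:x1]=(v[y0:y1,x0:x1]<50)*255
    cs,_=cv2.findContours(s,0,1);k=max(cs,key=cv2.contourArea);m=cv2.moments(k);r=cv2.minAreaRect(k);print(n,r);return m['m10']/m['m00'],m['m01']/m['m00']
def tri(a,b):
    o1,d1=rays('top',a);o2,d2=rays('side',b);d1,d2=d1[0],d2[0]
    t=np.linalg.lstsq(np.c_[d1,-d2],o2-o1,rcond=None)[0];p,q=o1+d1*t[0],o2+d2*t[1];return ((p+q)/2*1000).round(1),np.linalg.norm(p-q)*1000
side=cv2.imread('pics/side0.png')
print('pin',tri(dark('t',im,(270,205,300,222)),dark('s',side,(265,245,295,280))))
# tray floor
P=cloud('top',np.load('pics/top0.npy'))
s=np.zeros((480,640),np.uint8);s[185:252,360:452]=((g[...,1]>40)&(g[...,0]>90))[185:252,360:452]*255
k=max(cv2.findContours(s,0,1)[0],key=cv2.contourArea);w=plane('top',k[:,0],.028)*1000
r=cv2.minAreaRect(w[:,:2].astype(np.float32));print('tray',r, cv2.boxPoints(r).round())
cv2.imwrite('pics/c2.png',cv2.resize(side[235:405,200:400],None,fx=3.5,fy=3.5,interpolation=cv2.INTER_CUBIC))
```

```text
corners [[631.5 174.7   8. ]
 [528.6 166.3   8. ]
 [538.8  19.1   8. ]] len 103.2162159693067 147.5523674953409
xdir heading 93.94707709389827 centre [585.1  96.9   8. ]
A 55 [469.3  51.7] [ 34.1 101.1] 67.0
A 70 [466.3  43.8] [108.   67.8] 1.4
B 55 [443.1 -57. ] [103.   59.2] 47.5
B 70 [443.7 -54.8] [114.5  67.7] 0.9
C 55 [ 446.  -129.2] [39.4 83.5] 79.5
C 70 [ 445.7 -135.6] [93.4 49.4] 0.2
t ((284.0, 215.0), (6.0, 12.0), 90.0)
s ((277.6000061035156, 259.70001220703125), (13.416406631469727, 5.813776969909668), 63.43495178222656)
pin (array([590.7,  21.2, 112.1]), np.float64(0.4733179325216735))
tray ((625.05810546875, -259.7070007324219), (8.71000862121582, 6.004705429077148), 44.37141418457031) [[ 620. -261.]
 [ 624. -265.]
 [ 630. -259.]
 [ 626. -255.]]
```

View pics/c2.png

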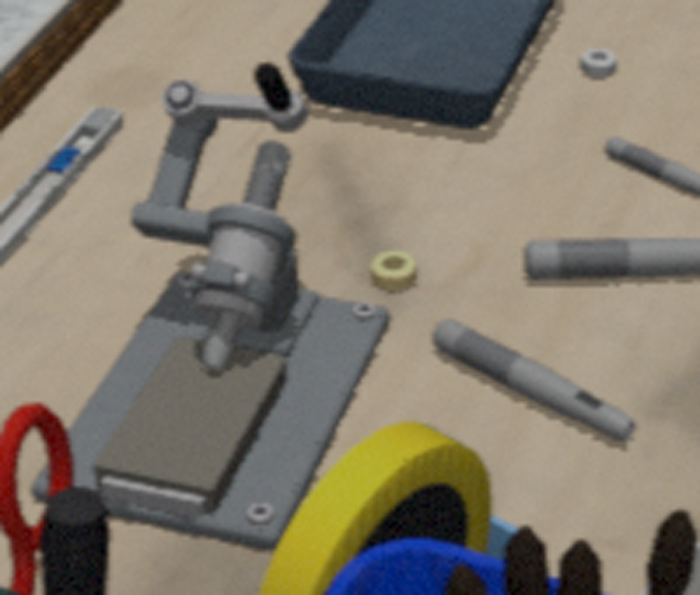

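```bash
cat >> h.py <<'E'
H=93.9
def bore(H=H):
    a=np.radians(H);h=np.array([np.cos(a),np.sin(a),0]);s,c=np.sin(np.radians(35)),np.cos(np.radians(35))
    x=c*h-s*np.array([0,0,1]);z=s*h+c*np.array([0,0,1]);return x,np.cross(z,x),z
def tilt(H=H):
    x,y,z=bore(H);return R.from_matrix(np.c_[x,-y,-z])
def down(head):
    a=np.radians(head);x=np.array([np.cos(a),np.sin(a),0]);return R.from_matrix(np.c_[x,np.cross([0,0,-1],x),[0,0,-1]])
def go(p,r):
    o=manip.get_obs();d=(np.array(p)-np.array(o['position']))*100
    v=(r*R.from_quat(o['ee_rot']).inv()).as_rotvec(degrees=True)
    print('shift cm',d.round(2),'turn',v.round(2),'norm',np.linalg.norm(d).round(1),np.linalg.norm(v).round(1))
E
python3 - <<'E'
from h import *
go([.5886,.0515,.2500],tilt())
E
```

```text
shift cm [36.63 63.53  1.94] turn [-31.55  20.12  70.66] norm 73.4 80.0
```

```bash
python3 -m crank '[[[4,2.29,3.97,0.12,-1.97,1.26,4.42],[4,2.29,3.97,0.12,-1.97,1.26,4.42],[4,2.29,3.97,0.12,-1.97,1.26,4.42],[4,2.29,3.97,0.12,-1.97,1.26,4.42],[4,2.29,3.97,0.12,-1.97,1.26,4.42],[4,2.29,3.97,0.12,-1.97,1.26,4.42],[4,2.29,3.97,0.12,-1.97,1.26,4.42],[4,2.29,3.97,0.12,-1.97,1.26,4.42],[4,2.29,3.97,0.12,-1.97,1.26,4.42],[4,2.29,3.97,0.12,-1.97,1.26,4.42],[4,2.29,3.97,0.12,-1.97,1.26,4.42],[4,2.29,3.97,0.12,-1.97,1.26,4.42],[4,2.29,3.97,0.12,-1.97,1.26,4.42],[4,2.29,3.97,0.12,-1.97,1.26,4.42],[4,2.29,3.97,0.12,-1.97,1.26,4.42],[4,2.29,3.97,0.12,-1.97,1.26,4.42]]]' 30
python3 - <<'E'
from h import *
print(np.round(manip.get_obs()['joint_pos'],2))
go([.5888,.0481,.1506],tilt())
o=manip.get_obs();p,d=eyes.camera('wrist')
cv2.imwrite('pics/w1.png',p[...,::-1])
E
```

```text
clock: 2.1
position: [0.5894, 0.0522, 0.2502]
ee_rot: [0.65, 0.698, -0.206, 0.22]
ft_force: [0.2, -0.3, 0.5]
grip_width: 0.469
grasp_force: 0.0
[ 0.09  0.47 -0.77  1.48  0.82  1.7  -0.66]
shift cm [-0.06 -0.41 -9.96] turn [ 0.07 -0.07 -0.19] norm 10.0 0.2
```

View pics/w1.png

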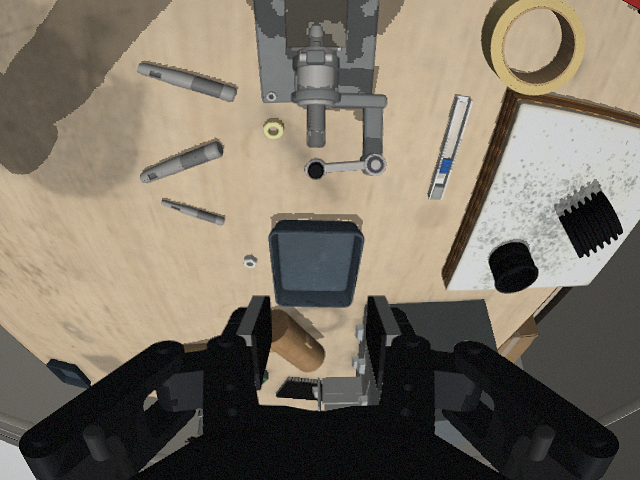

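Wrist view: pin at (316,170), pivot cap (374,163), blunt end of the old punch (316,143), and the loose same-size punch from (235,92) to its cutting end (140,67), which has the slot. I'll refine with these.

```bash
cat >> h.py <<'E'
def wrays(uv,o):
    c=eyes.camera_params('wrist');uv=np.atleast_2d(uv).astype(float)
    q=np.c_[(uv[:,0]-c['cx'])/c['fx'],(uv[:,1]-c['cy'])/c['fy']];th=np.linalg.norm(q,axis=1)
    d=np.c_[q*(np.sin(th)/th)[:,None],np.cos(th)]
    E=np.array(c['hand_eye']);r=R.from_quat(o['ee_rot']).as_matrix()
    return np.array(o['position'])+r@E[:3,3],d@E[:3,:3].T@r.T
def wplane(uv,o,n,k):
    a,d=wrays(uv,o);return a+d*((k-a@n)/(d@n))[:,None]
E
python3 - <<'E'
from h import *
o=manip.get_obs();im=cv2.imread('pics/w1.png');x,y,z=bore();m0=np.array([.589,.045,.065])
def big(s):return max(cv2.findContours(s.astype(np.uint8)*255,0,1)[0],key=cv2.contourArea)
s=np.zeros((480,640),bool);s[155:185,300:335]=(im.max(2)<45)[155:185,300:335];k=big(s);(cx,cy),r=cv2.minEnclosingCircle(k);print('pin px',cx,cy,r)
def show(n,uv,h):
    p=wplane(uv,o,z,m0@z+h);print(n,(p*1000).round(1),'bore xyz',np.round([(p-m0)@x*1000,(p-m0)@y*1000],1).tolist())
show('pin top',[cx,cy],.0375);show('hinge cap',[374,163],.01)
show('blunt end sides',[[306.5,143],[326,143],[307,115],[325,115]],0)
show('mouth edge',[316,104],0)
g=cv2.cvtColor(im,cv2.COLOR_BGR2HSV);e=np.array([0,0,1.])
for n,b,h in (('A',(130,55,245,108),.0075),('B',(132,135,232,190),.009),('C',(155,193,230,230),.0055)):
    x0,y0,x1,y1=b;s=np.zeros((480,640),bool);s[y0:y1,x0:x1]=(g[...,1]<48)[y0:y1,x0:x1];k=big(s)
    w=wplane(k[:,0],o,e,h)*1000;r=cv2.minAreaRect(w[:,:2].astype(np.float32));print(n,np.round(r[0],1),np.round(r[1],1),round(r[2],1))
s=np.zeros((480,640),bool);s[215:310,262:370]=((g[...,0]>90)&(g[...,1]>40))[215:310,262:370];k=big(s);w=wplane(k[:,0],o,e,.015)*1000;r=cv2.minAreaRect(w[:,:2].astype(np.float32));print('tray',r)
E
```

```text
pin px 315.5 169.76666259765625 8.518963813781738
pin top [[589.8  33.  119.2]] bore xyz [[-40.9], [0.0]]
hinge cap [[635.9  24.5  93.8]] bore xyz [[-35.9], [-45.4]]
blunt end sides [[582.6  27.1  77.2]
 [598.1  28.3  77.1]
 [581.5  45.7  64.2]
 [595.7  46.8  64.1]] bore xyz [[-21.3, -21.0, 1.4, 1.6], [7.6, -7.9, 7.5, -6.8]]
mouth edge [[588.   53.6  59. ]] bore xyz [[10.5], [0.5]]
A [464.7  48.8] [ 17.2 101. ] 70.9
B [442.4 -51.6] [116.7  20.5] 23.7
C [ 446.5 -129.8] [16.1 84.9] 68.3
tray ((607.3462524414062, -222.67041015625), (120.44795227050781, 196.65573120117188), 2.738527536392212)
```

Run:
```python
from h import *
o=manip.get_obs();e=np.array([0,0,1.]);im=cv2.imread('pics/w1.png');tp=cv2.imread('pics/top0.png')
f=lambda x,y:(205+(x+.5)/4-.5,180+(y+.5)/4-.5)
print('A top',plane('top',[f(314,328),f(242,513),f(278,420.5)],.0075)*1000)
print('A wrist',wplane([[235,92],[140,67],[187,81]],o,e,.0075)*1000)
print('ring top/side/wrist',plane('top',[303,245],.003)*1000,plane('side',[200+394/3.5,235+270/3.5],.003)*1000,wplane([273.5,129],o,e,.003)*1000)
# base near corner screws: top crop (313,260) right-bottom, wrist (271,97)
print('screw',plane('top',[f(313,260)],.009)*1000,plane('side',[[200+363/3.5,235+312/3.5]],.009)*1000,wplane([271,97],o,e,.009)*1000)
x,y,z=bore()
def tri(rs):
    A=np.zeros((3,3));b=np.zeros(3)
    for a,d in rs:
        d=d[0]/np.linalg.norm(d[0]);M=np.eye(3)-np.outer(d,d);A+=M;b+=M@a
    p=np.linalg.solve(A,b);return (p*1000).round(1),[round(1000*np.linalg.norm((np.eye(3)-np.outer(d[0],d[0])/(d[0]@d[0]))@(a-p)),1) for a,d in rs]
S=lambda u,v:(200+u/3.5-.35,235+v/3.5-.35)
print('hinge cap',tri([rays('top',f(326,49)),rays('side',S(181,94)),wrays([374,163],o)]))
print('blunt',tri([rays('side',S(273,149)),wrays([316,146],o)]))
print('pin',tri([rays('top',(284,214.9)),rays('side',(278.5,259.6)),wrays([315.5,169.8],o)]))
```

```text
A top [[512.84727167  27.17298934   7.5       ]
 [418.67109499  60.93835685   7.5       ]
 [465.36523354  44.19691751   7.5       ]]
A wrist [[512.62747904  35.76607908   7.5       ]
 [420.16834592  65.53992975   7.5       ]
 [466.45052051  47.95992692   7.5       ]]
ring top/side/wrist [[548.49663072 -12.83801435   3.        ]] [[549.65966851 -13.88076664   3.        ]] [[549.22419497  -7.5592023    3.        ]]
screw [[547.84698165  28.5530124    9.        ]] [[548.31779549  27.91479762   9.        ]] [[547.01456426  32.15869546   9.        ]]
hinge cap (array([637.1,  20.6,  95.9]), [np.float64(2.0), np.float64(3.2), np.float64(4.6)])
blunt (array([589.2,  30.2,  86.5]), [np.float64(1.1), np.float64(1.1)])
pin (array([590.4,  21.9, 110.2]), [np.float64(1.2), np.float64(2.5), np.float64(3.3)])
```

```bash
python3 -m crank '[[[4,0,-0.1,-3.3,0,0,0],[4,0,-0.1,-3.3,0,0,0],[4,-0.1,-0.2,-3.3,0,0,-0.2],[4,0.08,-1.14,-1.64,0,0,0],[4,0.08,-1.14,-1.64,0,0,0],[4,0.08,-1.15,-1.64,0,0,0],[4,0,0,0,0,0,0],[0.5,0,0,0,0,0,0],[0.5,0,0,0,0,0,0],[0.5,0,0,0,0,0,0],[0.5,0,0,0,0,0,0],[0.5,0,0,0,0,0,0]]]' 25
python3 - <<'E'
from h import *
o=manip.get_obs();p,d=eyes.camera('wrist');cv2.imwrite('pics/w2.png',p[80:480,120:520,::-1])
E
```

```text
clock: 3.65
position: [0.59, 0.0136, 0.103]
ee_rot: [0.652, 0.696, -0.205, 0.219]
ft_force: [-5.5, 1.4, 5.2]
grip_width: 0.124
grasp_force: 25.8
```

View pics/w2.png

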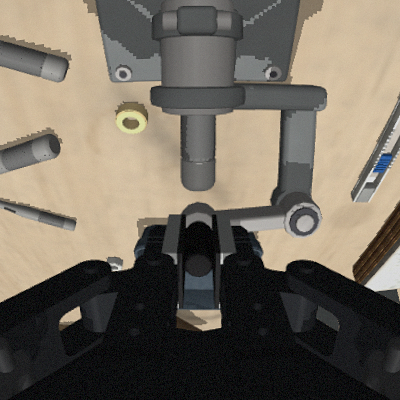

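Pin sits between the pads (around (198,240) in the crop); punch blunt end at (198,185). Compute the arc.

Run:
```python
from h import *
x,y,z=bore();q=np.linspace(.1,1.75,13);P=4.6*(-np.outer(np.sin(q),x)+np.outer(np.cos(q),y));print(np.diff(P,axis=0).round(2).tolist())
```

```text
[[0.14, -0.5, 0.36], [0.22, -0.48, 0.35], [0.3, -0.45, 0.33], [0.38, -0.41, 0.3], [0.44, -0.36, 0.27], [0.5, -0.31, 0.24], [0.55, -0.25, 0.2], [0.59, -0.18, 0.15], [0.61, -0.11, 0.11], [0.63, -0.04, 0.06], [0.63, 0.03, 0.01], [0.62, 0.1, -0.04]]
```

```bash
python3 -m crank '[[[0.5,0.14,-0.5,0.36,0,0,0],[0.5,0.22,-0.48,0.35,0,0,0],[0.5,0.3,-0.45,0.33,0,0,0],[0.5,0.38,-0.41,0.3,0,0,0],[0.5,0.44,-0.36,0.27,0,0,0],[0.5,0.5,-0.31,0.24,0,0,0],[0.5,0.55,-0.25,0.2,0,0,0],[0.5,0.59,-0.18,0.15,0,0,0],[0.5,0.61,-0.11,0.11,0,0,0],[0.5,0.63,-0.04,0.06,0,0,0],[0.5,0.63,0.03,0.01,0,0,0],[0.5,0.62,0.1,-0.04,0,0,0],[0.5,0,0,0,0,0,0],[0.5,0,0,0,0,0,0]]]' 25
python3 -c "
from h import *
p,d=eyes.camera('wrist');cv2.imwrite('pics/w3.png',p[:400,120:560,::-1])"
```

```text
clock: 5.45
position: [0.6467, -0.0168, 0.1264]
ee_rot: [0.652, 0.696, -0.205, 0.22]
ft_force: [-2.7, -1.2, 4.7]
grip_width: 0.126
grasp_force: 26.8
```

View pics/w3.png

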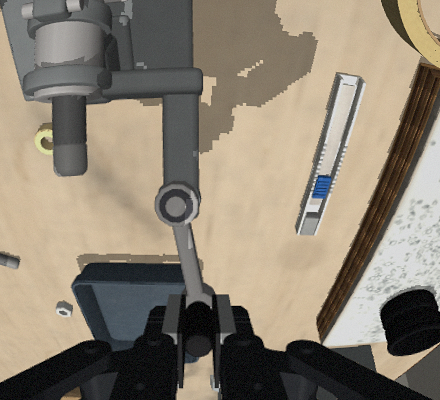

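Keeper is open at about 1.75 rad (bar from (177,205) to the pin at (200,325)), and the punch's blunt end is clear at (70,170). Next: release, back off and go above the punch.

```bash
python3 -m crank '[[[2.6,0,0,0,0,0,0],[2.6,0,0,0,0,0,0],[2.6,-0.08,1.14,1.64,0,0,0],[2.6,-0.08,1.14,1.64,0,0,0],[2.6,-0.08,1.15,1.64,0,0,0],[2.6,-1.9,1.6,-1.85,0,0,0],[2.6,-1.9,1.6,-1.85,0,0,0],[2.6,-1.93,1.64,-1.86,0,0,0],[2.6,0,0,0,0,0,0],[2.6,0,0,0,0,0,0]]]'
python3 - <<'E'
from h import *
go([.5894,.0316,.0708],tilt())
o=manip.get_obs();p,d=eyes.camera('wrist');im=p[:360,160:500,::-1];cv2.imwrite('pics/w4.png',cv2.resize(im,None,fx=1.6,fy=1.6))
E
```

```text
clock: 6.75
position: [0.5874, 0.066, 0.1205]
ee_rot: [0.652, 0.696, -0.205, 0.22]
ft_force: [0.2, -0.8, -0.3]
grip_width: 0.308
grasp_force: 0.0
shift cm [ 0.2  -3.44 -4.97] turn [-0.01  0.08  0.12] norm 6.0 0.1
```

View pics/w4.png

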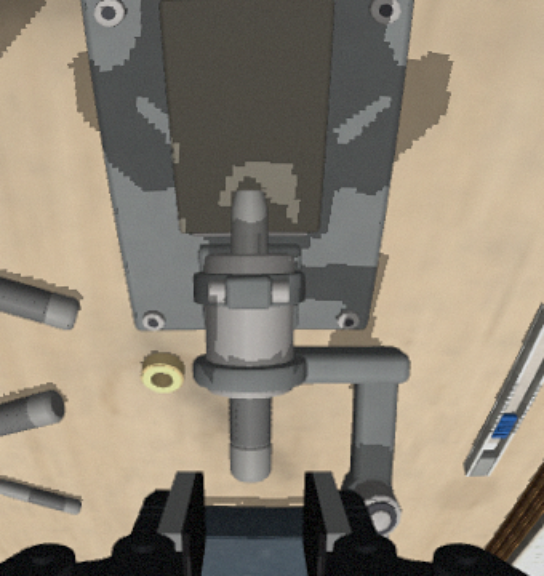

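Punch lies from (250,395) to its blunt end (250,480) in the crop, and the fingers are centred on it at x=254. Now check the distance along it.

Run:
```python
from h import *
o=manip.get_obs();x,y,z=bore();t=np.array(o['position'])
for hh in (.062,.067,.072):
    p=wplane([[316.2,300],[316.2,244]],o,z,t@z-hh);print(hh,((p-t)@x*1000).round(1),((p-t)@y*1000).round(1),(p*1000).round(1).tolist())
```

```text
0.062 [-19.7  14.6] [1.2 1. ] [[589.9, 14.0, 81.0], [588.2, 42.1, 61.3]]
0.067 [-21.8  13.3] [1.2 1. ] [[590.2, 9.4, 78.1], [588.4, 38.1, 58.0]]
0.072 [-24.  12.] [1.3 1.1] [[590.4, 4.8, 75.2], [588.6, 34.2, 54.6]]
```

Run:
```python
from h import *
o=manip.get_obs();e=np.array([0,0,1.])
print((wplane([261.9,232.5],o,e,.003)*1000).round(1),(wplane([[255.6,200.6],[160+348/1.6,200.6]],o,e,.009)*1000).round(1))
x,y,z=bore();t=np.array(o['position'])
# mouth y self-consistent: blunt top edge at x_b=-34,z_b=+7.5 from the mouth
for my in range(38,60,2):
    m=np.array([.588,my/1000,.065]);p=wplane([[316.2,300]],o,z,m@z+.0075)[0];print(my,round((p-m)@x*1000,1),'tcp x_b',round((t-m)@x*1000,1))
```

```text
[[548.7 -14.6   3. ]] [[546.7  24.9   9. ]
 [631.4  30.3   9. ]]
38 -25.4 tcp x_b -9.2
40 -26.6 tcp x_b -10.8
42 -27.7 tcp x_b -12.4
44 -28.9 tcp x_b -14.1
46 -30.0 tcp x_b -15.7
48 -31.2 tcp x_b -17.3
50 -32.3 tcp x_b -19.0
52 -33.4 tcp x_b -20.6
54 -34.6 tcp x_b -22.2
56 -35.7 tcp x_b -23.9
58 -36.9 tcp x_b -25.5
```

```bash
python3 -m crank '[[[2.6,0.03,-0.86,-1.24,0,0,0],[2.6,0.03,-0.86,-1.24,0,0,0],[2.6,0.03,-0.86,-1.24,0,0,0],[2.6,0.03,-0.86,-1.24,0,0,0],[2.6,0,0,0,0,0,0],[0.8,0,0,0,0,0,0],[0.8,0,0,0,0,0,0],[0.8,0,0,0,0,0,0],[0.8,0,0,0,0,0,0],[0.8,0,0,0,0,0,0]]]' 60
```

```text
clock: 8.05
position: [0.588, 0.0318, 0.0699]
ee_rot: [0.652, 0.696, -0.205, 0.219]
ft_force: [0.6, 1.1, -0.5]
grip_width: 0.144
grasp_force: 59.4
```

Run:
```python
from h import *
o=manip.get_obs();p,d=eyes.camera('wrist');im=p[:360,160:500,::-1];cv2.imwrite('pics/w5.png',cv2.resize(im,None,fx=1.6,fy=1.6))
x,y,z=bore();print((-x*1.5).round(2),(-x*.5).round(2))
```

```text
[ 0.08 -1.23  0.86] [ 0.03 -0.41  0.29]
```

View pics/w5.png

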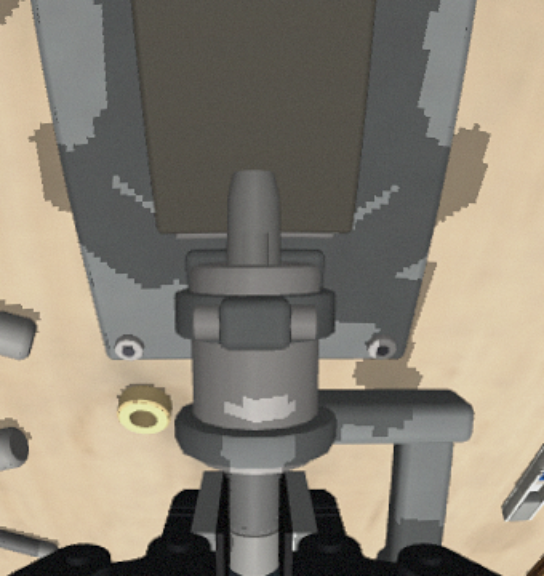

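Both pads hold the shank just outside the sleeve flange (crop (255,510)). Draw it out along the bore, starting gently.

```bash
python3 -m crank '[[[0.8,0.03,-0.41,0.29,0,0,0],[0.8,0.06,-0.82,0.57,0,0,0],[0.8,0.06,-0.82,0.57,0,0,0],[0.8,0.06,-0.82,0.57,0,0,0],[0.8,0.06,-0.82,0.57,0,0,0],[0.8,0.06,-0.82,0.57,0,0,0],[0.8,0.06,-0.82,0.57,0,0,0],[0.8,0.06,-0.82,0.57,0,0,0],[0.8,0.06,-0.82,0.57,0,0,0],[0.8,0.06,-0.82,0.57,0,0,0],[0.8,0.03,-0.4,0.3,0,0,0],[0.8,0,0,0,0,0,0]]]'
python3 -c "
from h import *
o=manip.get_obs();p,d=eyes.camera('wrist');cv2.imwrite('pics/w6.png',cv2.resize(p[:360,160:500,::-1],None,fx=1.6,fy=1.6))
go([.606,-.24,.10],down(93))"
```

```text
clock: 9.6
position: [0.5939, -0.0507, 0.1271]
ee_rot: [0.652, 0.696, -0.205, 0.22]
ft_force: [0.0, 0.3, -1.9]
grip_width: 0.145
grasp_force: 59.2
shift cm [  1.22 -18.97  -2.69] turn [34.92  2.06 -0.76] norm 19.2 35.0
```

View pics/w6.png

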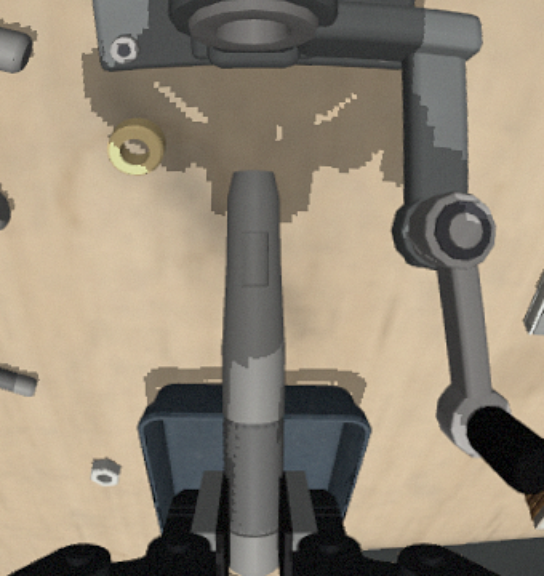

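Punch is out clean and held straight, tip at (255,172), tray ahead below. Turn it level and carry it over the tray.

```bash
python3 -m crank '[[[0.8,0.12,-2.04,-0.27,3.49,0.21,-0.08],[0.8,0.12,-2.04,-0.27,3.49,0.21,-0.08],[0.8,0.12,-2.04,-0.27,3.49,0.21,-0.08],[0.8,0.12,-2.04,-0.27,3.49,0.21,-0.08],[0.8,0.12,-2.04,-0.27,3.49,0.21,-0.08],[0.8,0.12,-2.04,-0.27,3.49,0.21,-0.08],[0.8,0.12,-2.04,-0.27,3.49,0.21,-0.08],[0.8,0.12,-2.04,-0.27,3.49,0.21,-0.08],[0.8,0.12,-2.04,-0.27,3.49,0.21,-0.08],[0.8,0.12,-2.04,-0.27,3.49,0.21,-0.08],[0.8,0,0,0,0,0,0],[0.8,0,0,0,0,0,0]]]'
python3 -c "
from h import *
o=manip.get_obs();p,d=eyes.camera('wrist');cv2.imwrite('pics/w7.png',p[:,100:540,::-1])
go([.606,-.255,.006],down(93))"
```

```text
clock: 11.15
position: [0.6059, -0.2533, 0.0997]
ee_rot: [0.688, 0.726, -0.0, -0.0]
ft_force: [-0.5, 0.2, -2.0]
grip_width: 0.143
grasp_force: 59.1
shift cm [-0.01 -0.23 -9.39] turn [ 0.01 -0.05 -0.09] norm 9.4 0.1
```

View pics/w7.png

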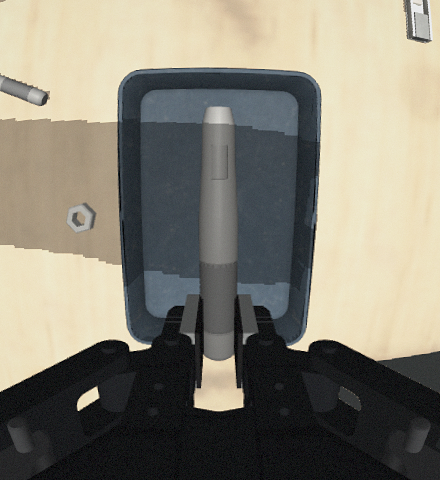

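```bash
python3 -c "
from h import *
o=manip.get_obs()
print((wplane([[320,70],[320,343],[219,200],[419,200]],o,np.array([0,0,1.]),.028)*1000).round(1))"
python3 -m crank '[[[0.8,0,0,-1.5,0,0,0],[0.8,0,0,-1.5,0,0,0],[0.8,0,0,-1.5,0,0,0],[0.8,0,0,-1.5,0,0,0],[0.8,0,0,-1.5,0,0,0],[0.8,0,0,-0.6,0,0,0],[0.8,0,0,-0.6,0,0,0],[0.8,0,0,-0.2,0,0,0],[0.8,0,0,0,0,0,0]]]'
```

```text
[[ 601.1 -139.1   28. ]
 [ 610.3 -308.    28. ]
 [ 545.3 -217.3   28. ]
 [ 663.8 -210.9   28. ]]
clock: 12.32
position: [0.606, -0.2545, 0.0112]
ee_rot: [0.689, 0.725, -0.0, 0.0]
ft_force: [-0.5, -1.0, -1.6]
grip_width: 0.147
grasp_force: 59.1
```

```bash
python3 -m crank '[[[0.8,0,0,-0.2,0,0,0],[0.8,0,0,-0.2,0,0,0],[0.8,0,0,-0.1,0,0,0],[0.8,0,0,-0.1,0,0,0],[0.8,0,0,0,0,0,0]]]'
```

```text
clock: 12.95
position: [0.6058, -0.2544, 0.0049]
ee_rot: [0.689, 0.725, -0.0, -0.0]
ft_force: [0.6, 0.2, -1.7]
grip_width: 0.147
grasp_force: 59.1
```

```bash
python3 -m crank '[[[0.8,0,0,-0.1,0,0,0],[0.8,0,0,-0.1,0,0,0],[0.8,0,0,0,0,0,0]]]'
```

```text
clock: 13.32
position: [0.606, -0.2545, 0.0046]
ee_rot: [0.689, 0.725, -0.001, 0.0]
ft_force: [-7.0, 0.6, 13.9]
grip_width: 0.148
grasp_force: 60.9
```

```bash
python3 -m crank '[[[3,0,0,0.05,0,0,0],[3,0,0,0,0,0,0],[3,0,0,0,0,0,0],[3,0,0,0,0,0,0],[3,0,0,2,0,0,0],[3,0,0,2.5,0,0,0],[3,0,0,2.5,0,0,0],[3,0,0,2.5,0,0,0],[3,0,0,0,0,0,0]]]'
python3 - <<'E'
from h import *
o=manip.get_obs();p,d=eyes.camera('wrist');cv2.imwrite('pics/w8.png',p[...,::-1])
# punch A from top image, axis from ends; grasp 16 mm from the blunt end
b=np.array([.5128,.0272]);c=np.array([.4187,.0609]);u=(c-b)/np.linalg.norm(c-b);hd=np.degrees(np.arctan2(u[1],u[0]));print('heading',hd,'mid',(b+c)/2)
g=(b+c)/2-u*.034;print('grasp',g);go([*g,.10],down(hd))
E
```

```text
clock: 14.45
position: [0.6074, -0.2547, 0.1019]
ee_rot: [0.689, 0.725, 0.0, 0.002]
ft_force: [-0.4, 0.1, 0.3]
grip_width: 0.354
grasp_force: 0.0
heading 160.29604841360515 mid [0.46575 0.04405]
grasp [0.49775921 0.03258655]
shift cm [-1.087e+01  2.871e+01 -1.000e-02] turn [4.000e-02 1.300e-01 6.732e+01] norm 30.7 67.3
```

```bash
python3 -m crank '[[[3,-1.09,2.87,1,0,0,6.73],[3,-1.09,2.87,1,0,0,6.73],[3,-1.09,2.87,1,0,0,6.73],[3,-1.09,2.87,1,0,0,6.73],[3,-1.09,2.87,0,0,0,6.73],[3,-1.09,2.87,0,0,0,6.73],[3,-1.09,2.87,0,0,0,6.73],[3,-1.09,2.87,0,0,0,6.73],[3,-1.09,2.87,0,0,0,6.73],[3,-1.09,2.87,0,0,0,6.73],[3,0,0,0,0,0,0],[3,0,0,0,0,0,0],[3,0,0,0,0,0,0]]]'
python3 -c "
from h import *
o=manip.get_obs();p,d=eyes.camera('wrist');cv2.imwrite('pics/w9.png',p[...,::-1]);print(o['joint_pos'])
im=p[...,::-1].copy();g=cv2.cvtColor(im,cv2.COLOR_BGR2HSV)
s=((g[...,1]<45)).astype(np.uint8)*255
n,l,st,ce=cv2.connectedComponentsWithStats(s)
for i in range(1,n):
    if st[i,4]>1500: print(st[i],ce[i].round())
"
```

```text
clock: 16.12
position: [0.497, 0.0316, 0.1382]
ee_rot: [0.172, 0.985, -0.0, -0.0]
ft_force: [-0.2, 0.1, -0.2]
grip_width: 0.354
grasp_force: 0.0
[ 0.90091189  0.35864036 -1.21186317  1.86104091  0.3651029   1.17500333
  0.78889259]
[ 309  127   21  136 2482] [319. 196.]
[ 136  159  106  111 2991] [188. 215.]
[  321   220   195   169 15412] [430. 295.]
[ 572  271   68   86 1715] [606. 316.]
[ 482  416  122   64 3080] [538. 457.]
[  31  418  113   62 2968] [ 97. 457.]
```

View pics/w9.png

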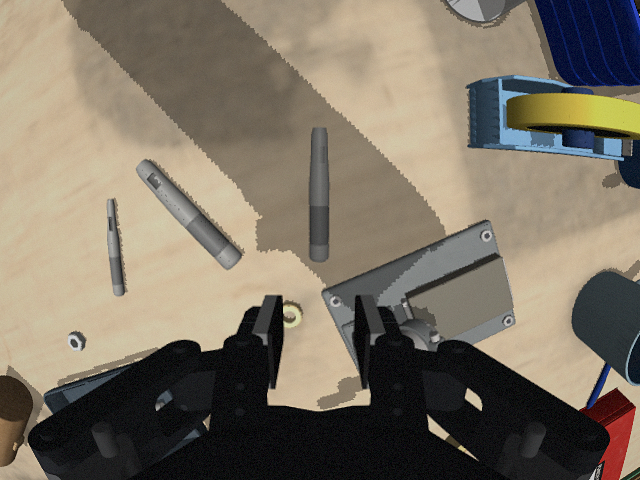

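I've now viewed 12 pictures, which is over the limit of 10. I'll view no more and work from numbers. This last one shows the new punch from (319,127) to its blunt end (319,262), in line with the hand.

```bash
python3 -c "
from h import *
o=manip.get_obs();im=cv2.imread('pics/w9.png');g=cv2.cvtColor(im,cv2.COLOR_BGR2HSV)
l=cv2.connectedComponents((g[...,1]<45).astype(np.uint8))[1]
k=cv2.findContours((l==l[196,319]).astype(np.uint8),0,1)[0][0][:,0]
w=wplane(k,o,np.array([0,0,1.]),.0075)[:,:2]*1000;r=cv2.minAreaRect(w.astype(np.float32));print(r)
w2=w-r[0];a=cv2.fitLine(w.astype(np.float32),2,0,.01,.01).ravel();u=-a[:2] if a[0]>0 else a[:2];t=(w-r[0])@u;mid=np.array(r[0]);hd=np.degrees(np.arctan2(u[1],u[0]));print(mid,t.min(),t.max(),hd)
gp=(mid+u*(t.min()+t.max())/2-u*33)/1000;print(gp);go([*gp,.004],down(hd))"
```

```text
((465.44500732421875, 42.632179260253906), (14.701558113098145, 101.70201873779297), 69.82514953613281)
[465.44500732  42.63217926] -50.84850058957308 50.83548417328416 160.08136
[0.49647698 0.03138735]
shift cm [ -0.05  -0.03 -13.43] turn [ 0.05 -0.01 -0.07] norm 13.4 0.1
```

```bash
python3 -m crank '[[[3,0,0,-3,0,0,0],[3,-0.05,0,-3,0,0,0],[3,0,0,-3,0,0,0],[3,0,0,-2.5,0,0,0],[3,0,0,-1.2,0,0,0],[3,0,0,-0.7,0,0,0],[3,0,0,0,0,0,0],[0.8,0,0,0,0,0,0],[0.8,0,0,0,0,0,0],[0.8,0,0,0,0,0,0],[0.8,0,0,0,0,0,0],[0.8,0,0,0,0,0,0]]]' 70
```

```text
clock: 17.68
position: [0.4969, 0.0326, 0.0053]
ee_rot: [0.171, 0.985, -0.001, 0.001]
ft_force: [-1.7, -0.3, 6.4]
grip_width: 0.14
grasp_force: 69.1
```

```bash
python3 -m crank '[[[2.6,0,0,0,0,0,0],[2.6,0,0,0,0,0,0],[2.6,0,0,-0.25,0,0,0],[2.6,0,0,0,0,0,0],[0.8,0,0,0,0,0,0],[0.8,0,0,0,0,0,0],[0.8,0,0,0,0,0,0],[0.8,0,0,0,0,0,0],[0.8,0,0,0,0,0,0]]]' 70
python3 -c "
from h import *
x,y,z=bore();T=np.array([.588,.0318,.0699]);print('back90',T-x*.09);go([.4969,.0326,.003],down(160))"
```

```text
clock: 18.8
position: [0.4963, 0.0326, 0.002]
ee_rot: [0.171, 0.985, -0.0, 0.0]
ft_force: [-2.6, -1.6, 5.9]
grip_width: 0.142
grasp_force: 68.7
back90 [ 0.59301434 -0.04175296  0.12152188]
shift cm [ 0.06 -0.    0.1 ] turn [ 0.06  0.01 -0.27] norm 0.1 0.3
```

```bash
python3 -m crank '[[[0.8,0,0,0.5,0,0,0],[0.8,0,0,3,0,0,0],[0.8,0,0,5,0,0,0],[0.8,0,0,5,0,0,0],[0.8,1.17,-1.41,0.8,0,0,-8.25],[0.8,1.17,-1.41,0.8,0,0,-8.25],[0.8,1.17,-1.41,0.8,0,0,-8.25],[0.8,1.17,-1.41,0.8,0,0,-8.25],[0.8,1.17,-1.41,0.8,0,0,-8.25],[0.8,1.17,-1.41,0.8,0,0,-8.25],[0.8,1.17,-1.41,0.8,0,0,-8.25],[0.8,1.17,-1.41,0.8,0,0,-8.25],[0.8,0,0,0,0,0,0],[0.8,0,0,0,0,0,0]]]'
python3 -c "
from h import *
x,y,z=bore();T=np.array([.588,.0318,.0699])-z*.0006-x*.1;go(T,tilt())
o=manip.get_obs();p,d=eyes.camera('wrist');im=p[...,::-1];cv2.imwrite('pics/w10.png',im)
# width profile of the held punch along the image columns near x=318
g=im.max(2)
"
```

```text
clock: 20.55
position: [0.5893, -0.0793, 0.2005]
ee_rot: [0.679, 0.734, -0.001, -0.001]
ft_force: [-0.5, 0.7, -1.8]
grip_width: 0.139
grasp_force: 68.6
shift cm [ 0.43  2.9  -7.37] turn [-34.91  -2.65  -0.56] norm 7.9 35.0
```

```bash
python3 -m crank '[[[0.8,0.05,0.36,-0.92,-4.36,-0.33,-0.07],[0.8,0.05,0.36,-0.92,-4.36,-0.33,-0.07],[0.8,0.05,0.36,-0.92,-4.36,-0.33,-0.07],[0.8,0.05,0.36,-0.92,-4.36,-0.33,-0.07],[0.8,0.05,0.36,-0.92,-4.36,-0.33,-0.07],[0.8,0.05,0.36,-0.92,-4.36,-0.33,-0.07],[0.8,0.05,0.36,-0.92,-4.36,-0.33,-0.07],[0.8,0.08,0.38,-0.93,-4.36,-0.33,-0.07],[0.8,0,0,0,0,0,0],[0.8,0,0,0,0,0,0]]]'
python3 - <<'E'
from h import *
x,y,z=bore();T=np.array([.588,.0318,.0699])-z*.0006;go(T-x*.1,tilt())
o=manip.get_obs();p,d=eyes.camera('wrist');cv2.imwrite('pics/w11.png',p[...,::-1])
RR=R.from_quat(o['ee_rot'])
for r in range(95,300,15):
    row=d[r,270:370];k=np.where((row>.05)&(row<.17))[0]
    if len(k): print(r,270+k.min(),270+k.max(),np.median(row[k]).round(3))
# held axis in tool coords from the edge midpoints
c=eyes.camera_params('wrist');E=np.array(c['hand_eye'])
pts=[]
for r in range(120,290,5):
    row=d[r,270:370];k=np.where((row>.05)&(row<.17))[0]
    if len(k)<5: continue
    u=270+(k.min()+k.max())/2;q=np.array([(u-c['cx'])/c['fx'],(r-c['cy'])/c['fy']]);th=np.linalg.norm(q);dd=np.r_[q*np.sin(th)/th,np.cos(th)]
    dep=np.median(row[k[len(k)//2-2:len(k)//2+3]]);pts.append(E[:3,:3]@(dd*dep/dd[2])+E[:3,3])
pts=np.array(pts)*1000;print(pts[::5].round(1));sh=pts[pts[:,0]<40]
for n,q in(('all',pts),('shank',sh)):print(n,np.polyfit(q[:,0],q[:,1],1),np.polyfit(q[:,0],q[:,2],1))
E
```

```text
clock: 21.85
position: [0.5943, -0.0514, 0.1276]
ee_rot: [0.652, 0.696, -0.204, 0.22]
ft_force: [0.5, -0.1, -1.3]
grip_width: 0.136
grasp_force: 68.6
shift cm [-0.07  0.12 -0.09] turn [-0.09  0.15  0.15] norm 0.2 0.2
110 303 330 0.125
125 301 332 0.126
140 301 333 0.127
155 301 334 0.132
170 301 334 0.132
185 299 334 0.131
200 299 335 0.131
215 298 336 0.133
230 298 337 0.134
245 298 337 0.136
260 299 335 0.137
275 299 337 0.138
290 300 336 0.14
[[ 77.8  -0.4  -9.7]
 [ 69.   -0.3   0.2]
 [ 59.5  -0.1   0.2]
 [ 51.1  -0.2 -10.7]
 [ 42.3  -0.2 -11.8]
 [ 33.2  -0.1 -12. ]
 [ 23.3   0.1 -10.9]]
all [-0.00662012  0.17929921] [  0.14250477 -15.63514537]
shank [-0.00958463  0.29494105] [ -0.01881876 -11.12176609]
```

```bash
python3 -m crank '[[[0.8,-0.07,0.12,-0.09,0,0,0.1],[0.8,-0.06,0.82,-0.57,0,0,0],[0.8,-0.06,0.82,-0.57,0,0,0],[0.8,-0.06,0.82,-0.57,0,0,0],[0.8,-0.06,0.82,-0.57,0,0,0],[0.8,-0.06,0.82,-0.57,0,0,0],[0.8,0,0,0,0,0,0],[0.8,0,0,0,0,0,0]]]'
python3 -c "
from h import *
x,y,z=bore();T=np.array([.588,.0318,.0699])-z*.0006;go(T-x*.05,tilt())"
```

```text
clock: 22.9
position: [0.5906, -0.0092, 0.098]
ee_rot: [0.652, 0.696, -0.205, 0.221]
ft_force: [-0.0, -0.5, -0.5]
grip_width: 0.141
grasp_force: 68.6
shift cm [ 0.02 -0.02  0.01] turn [0.01 0.17 0.08] norm 0.0 0.2
```

Tip is just inside the mouth with no force; slide on.

```bash
python3 -m crank '[[[0.8,-0.06,0.82,-0.57,0,0,0],[0.8,-0.06,0.82,-0.57,0,0,0],[0.8,-0.06,0.82,-0.57,0,0,0],[0.8,-0.03,0.41,-0.29,0,0,0],[0.8,-0.03,0.41,-0.29,0,0,0],[0.8,0,0,0,0,0,0]]]'
python3 -c "
from h import *
x,y,z=bore();T=np.array([.588,.0318,.0699])-z*.0006;go(T-x*.01,tilt());print(np.array(manip.get_obs()['ft_force'])@np.c_[x,y,z])"
```

```text
clock: 23.65
position: [0.5882, 0.0245, 0.0747]
ee_rot: [0.652, 0.697, -0.204, 0.22]
ft_force: [1.3, 2.0, -0.8]
grip_width: 0.142
grasp_force: 68.8
shift cm [ 0.04 -0.12  0.04] turn [-0.05  0.17  0.03] norm 0.1 0.2
[ 2.0571909  -1.44674956  0.4394865 ]
```

```bash
python3 -m crank '[[[0.8,-0.02,0.25,-0.17,0,0,0],[0.8,-0.02,0.25,-0.17,0,0,0],[0.8,0,0.16,-0.11,0,0,0],[0.8,0,0,0,0,0,0]]]'
python3 -c "
from h import *
x,y,z=bore();T=np.array([.588,.0318,.0699]);o=manip.get_obs();print(np.array(o['ft_force'])@np.c_[x,y,z],((np.array(o['position'])-T)@np.c_[x,y,z]*1000).round(1))"
```

```text
clock: 24.15
position: [0.5878, 0.0306, 0.0704]
ee_rot: [0.652, 0.696, -0.204, 0.221]
ft_force: [2.5, 0.3, 1.2]
grip_width: 0.14
grasp_force: 68.9
[-0.58874691 -2.46448509  1.01095643] [-1.3  0.3 -0.3]
```

```bash
python3 -m crank '[[[0.8,0,0.16,-0.11,0,0,0],[0.8,0,0.16,-0.11,0,0,0],[0.8,0,0,0,0,0,0]]]'
python3 -c "
from h import *
x,y,z=bore();T=np.array([.588,.0318,.0699]);o=manip.get_obs();print(np.array(o['ft_force'])@np.c_[x,y,z],((np.array(o['position'])-T)@np.c_[x,y,z]*1000).round(1))"
```

```text
clock: 24.52
position: [0.5876, 0.0334, 0.0683]
ee_rot: [0.652, 0.696, -0.205, 0.221]
ft_force: [1.0, -2.0, 3.6]
grip_width: 0.144
grasp_force: 69.0
[-3.72782289 -0.83785758  1.73030205] [ 2.2  0.3 -0.4]
```

```bash
python3 -m crank '[[[0.8,0,0.12,-0.09,0,0,0],[0.8,0,0.08,-0.06,0,0,0],[0.8,0,0,0,0,0,0]]]'
python3 -c "
from h import *
x,y,z=bore();T=np.array([.588,.0318,.0699]);o=manip.get_obs();print(np.array(o['ft_force'])@np.c_[x,y,z],((np.array(o['position'])-T)@np.c_[x,y,z]*1000).round(1))"
```

```text
clock: 24.9
position: [0.5877, 0.0345, 0.0673]
ee_rot: [0.652, 0.696, -0.205, 0.221]
ft_force: [0.0, -4.3, 6.6]
grip_width: 0.146
grasp_force: 69.1
[-7.34121654  0.2841859   2.97459494] [ 3.7  0.1 -0.6]
```

```bash
python3 -m crank '[[[0.8,0,0.12,-0.09,0,0,0],[0.8,0,0.08,-0.06,0,0,0],[0.8,0,0,0,0,0,0]]]'
python3 -c "
from h import *
x,y,z=bore();T=np.array([.588,.0318,.0699]);o=manip.get_obs();print(np.array(o['ft_force'])@np.c_[x,y,z],((np.array(o['position'])-T)@np.c_[x,y,z]*1000).round(1))"
```

```text
clock: 25.28
position: [0.5879, 0.0358, 0.0663]
ee_rot: [0.652, 0.695, -0.206, 0.222]
ft_force: [-0.5, -7.2, 10.7]
grip_width: 0.141
grasp_force: 71.3
[-12.00443269   0.99627435   4.67184717] [ 5.3 -0.2 -0.6]
```

```bash
python3 -m crank '[[[2.6,0,-0.05,0.03,0,0,0],[2.6,0,0,0,0,0,0],[2.6,0,0,0,0,0,0],[2.6,0,0,0,0,0,0],[2.6,-0.03,0.86,1.24,0,0,0],[2.6,-0.03,0.86,1.24,0,0,0],[2.6,0,0.76,1.4,0,0,0],[2.6,0,0.56,1.5,0,0,0],[2.6,0,0,0,0,0,0],[2.6,0,0,0,0,0,0]]]'
python3 - <<'E'
from h import *
go([.5874,.066,.1205],tilt())
o=manip.get_obs();p,d=eyes.camera('wrist');cv2.imwrite('pics/w12.png',p[...,::-1]);np.save('pics/w12.npy',d)
a=cv2.imread('pics/w4.png').astype(int);b=p[:360,160:500,::-1];b=cv2.resize(b,None,fx=1.6,fy=1.6).astype(int)
for n,i in(('old',a),('new',b)):
    print(n,'blunt',[(r,int(i[r,247:254].mean())) for r in range(462,500,3)]);print(' tip',[(r,int(i[r,247:254].mean())) for r in range(172,206,3)])
    print(' flange',[(r,int(i[r,212:220].mean())) for r in range(376,408,3)])
E
```

```text
clock: 26.52
position: [0.587, 0.0671, 0.1191]
ee_rot: [0.652, 0.696, -0.205, 0.221]
ft_force: [0.4, -0.2, -0.1]
grip_width: 0.303
grasp_force: 0.0
shift cm [ 0.04 -0.11  0.14] turn [0.01 0.15 0.09] norm 0.2 0.2
old blunt [(462, 159), (465, 159), (468, 161), (471, 162), (474, 162), (477, 164), (480, 156), (483, 166), (486, 176), (489, 177), (492, 179), (495, 173), (498, 107)]
 tip [(172, 119), (175, 117), (178, 78), (181, 72), (184, 72), (187, 70), (190, 105), (193, 139), (196, 139), (199, 141), (202, 142), (205, 144)]
 flange [(376, 102), (379, 103), (382, 106), (385, 112), (388, 117), (391, 131), (394, 147), (397, 151), (400, 150), (403, 148), (406, 145)]
new blunt [(462, 158), (465, 159), (468, 155), (471, 153), (474, 168), (477, 170), (480, 168), (483, 171), (486, 172), (489, 173), (492, 175), (495, 176), (498, 177)]
 tip [(172, 71), (175, 71), (178, 131), (181, 139), (184, 142), (187, 142), (190, 143), (193, 145), (196, 146), (199, 147), (202, 146), (205, 148)]
 flange [(376, 85), (379, 92), (382, 102), (385, 106), (388, 109), (391, 110), (394, 117), (397, 132), (400, 143), (403, 147), (406, 145)]
```

New punch is seated about 4–5 mm deeper than the old one was: blunt edge moved from row 480 to 472 while the flange moved from 391 to 397. Now the keeper.

```bash
python3 -m crank '[[[3.2,1.9,-1.6,2.1,0,0,0],[3.2,1.9,-1.6,1.9,0,0,0],[3.2,1.93,-1.76,1.64,0,0,0],[3.2,0,0,0,0,0,0],[3.2,0.08,-1.14,-1.64,0,0,0],[3.2,0.08,-1.14,-1.64,0,0,0],[3.2,0.08,-1.15,-1.63,0,0,0],[3.2,0,0,0,0,0,0],[0.5,0,0,0,0,0,0],[0.5,0,0,0,0,0,0],[0.5,0,0,0,0,0,0],[0.5,0,0,0,0,0,0],[0.5,0,0,0,0,0,0]]]' 25
```

```text
clock: 28.2
position: [0.647, -0.0159, 0.127]
ee_rot: [0.652, 0.696, -0.204, 0.221]
ft_force: [1.2, 2.6, 1.2]
grip_width: 0.128
grasp_force: 26.7
```

```bash
python3 -m crank '[[[0.5,-0.62,-0.1,0.04,0,0,0],[0.5,-0.63,-0.03,-0.01,0,0,0],[0.5,-0.63,0.04,-0.06,0,0,0],[0.5,-0.61,0.11,-0.11,0,0,0],[0.5,-0.59,0.18,-0.15,0,0,0],[0.5,-0.55,0.25,-0.2,0,0,0],[0.5,-0.5,0.31,-0.24,0,0,0],[0.5,-0.44,0.36,-0.27,0,0,0],[0.5,-0.38,0.41,-0.3,0,0,0],[0.5,-0.3,0.45,-0.33,0,0,0],[0.5,-0.22,0.48,-0.35,0,0,0],[0.5,-0.14,0.5,-0.36,0,0,0],[0.5,-0.03,0.25,-0.17,0,0,0],[0.5,-0.02,0.2,-0.14,0,0,0],[0.5,0,0,0,0,0,0]]]'
python3 -c "
from h import *
x,y,z=bore();T=np.array([.590,.0136,.1030]);o=manip.get_obs();print(np.array(o['ft_force'])@np.c_[x,y,z],((np.array(o['position'])-T)@np.c_[x,y,z]*1000).round(1))"
```

```text
clock: 30.08
position: [0.5894, 0.0178, 0.1001]
ee_rot: [0.652, 0.696, -0.205, 0.22]
ft_force: [0.9, 1.7, 6.8]
grip_width: 0.125
grasp_force: 25.8
[-2.56384269 -1.03636839  6.49491701] [5.2 0.3 0. ]
```

```bash
python3 -m crank '[[[0.5,-0.01,0.16,-0.11,0,0,0],[0.5,-0.01,0.16,-0.11,0,0,0],[0.5,0,0,0,0,0,0]]]'
python3 -c "
from h import *
x,y,z=bore();T=np.array([.590,.0136,.1030]);o=manip.get_obs();print(np.array(o['ft_force'])@np.c_[x,y,z],((np.array(o['position'])-T)@np.c_[x,y,z]*1000).round(1))"
```

```text
clock: 30.45
position: [0.5893, 0.0196, 0.0987]
ee_rot: [0.652, 0.695, -0.206, 0.221]
ft_force: [-1.0, -2.0, 11.6]
grip_width: 0.128
grasp_force: 25.7
[-8.22494126  1.18113221  8.43216633] [ 7.4  0.3 -0. ]
```

Against the stop. Release, retreat and verify.

```bash
python3 -m crank '[[[3.2,0,-0.1,0.07,0,0,0],[3.2,0,0,0,0,0,0],[3.2,0,0,0,0,0,0],[3.2,0,0,0,0,0,0],[3.2,-0.08,1.14,1.64,0,0,0],[3.2,-0.08,1.14,1.64,0,0,0],[3.2,-0.08,1.15,1.64,0,0,0],[3.2,0,0.5,3,0,0,0],[3.2,0,0.5,3,0,0,0],[3.2,0,0,2,0,0,0],[3.2,0,0,0,0,0,0],[3.2,0,0,0,0,0,0],[3.2,0,0,0,0,0,0]]]'
python3 - <<'E'
from h import *
o=manip.get_obs();p,d=eyes.camera('wrist');im=p[...,::-1].copy();cv2.imwrite('pics/w13.png',im)
x,y,z=bore();m=np.array([.588,.052,.065])
# pin and pivot (predicted pixels nearby) in bore axes
s=(im.max(2)<45).astype(np.uint8);s[260:]=0
n,l,st,ce=cv2.connectedComponentsWithStats(s)
for i in range(1,n):
    if 60<st[i,4]<1500 and 250<ce[i][0]<400:
        q=wplane(ce[i],o,z,m@z+.0375)[0]-m;print('dark',st[i],ce[i].round(1),'bore',(q@x*1000).round(1),(q@y*1000).round(1))
# where pin/hinge/blunt should appear for q=0 and .12
c=eyes.camera_params('wrist');E=np.array(c['hand_eye']);r=R.from_quat(o['ee_rot'])
def px(b):
    P=m+b[0]*x+b[1]*y+b[2]*z;t=r.inv().apply(P-o['position']);v=E[:3,:3].T@(t-E[:3,3]);th=np.arctan2(np.hypot(v[0],v[1]),v[2]);k=c['fx']*th/np.hypot(v[0],v[1]);return np.round([c['cx']+k*v[0],c['cy']+k*v[1]],1)
for q in(0,.12,.3):print(q,px(np.array([-.046-.046*np.sin(q),-.046+.046*np.cos(q),.0375])))
print('hinge',px([-.046,-.046,.01]))
t,_=eyes.camera('top');t=t[...,::-1];s=(t.max(2)<50).astype(np.uint8)
E
```

```text
clock: 32.08
position: [0.5873, 0.0638, 0.2268]
ee_rot: [0.652, 0.696, -0.205, 0.22]
ft_force: [-0.3, -0.6, -0.0]
grip_width: 0.376
grasp_force: 0.0
dark [309 188  16  20 253] [316.7 198. ] bore -47.5 0.8
dark [273 241  91  14 904] [317.4 246.5] bore -80.5 0.4
0 [317.9 195.7]
0.12 [318.4 204. ]
0.3 [321. 216.]
hinge [380.4 191.6]
```

Run:
```python
from h import *
t,_=eyes.camera('top');t=t[...,::-1].copy();a=cv2.imread('pics/top0.png')
df=cv2.absdiff(t,a).max(2);s=np.zeros((480,640),np.uint8);s[192:248,366:448]=(df[192:248,366:448]>25)*255
k=max(cv2.findContours(s,0,1)[0],key=cv2.contourArea);w=plane('top',k[:,0],.0095)*1000;print('old punch',cv2.minAreaRect(w[:,:2].astype(np.float32)))
for n,b in(('thick',(302,262,345,330)),('thin',(350,270,380,322))):
    x0,y0,x1,y1=b;print(n,'changed px',int((df[y0:y1,x0:x1]>40).sum()))
im=cv2.imread('pics/w13.png');g=cv2.cvtColor(im,6)[165:215,355:405]
c=cv2.HoughCircles(cv2.resize(g,None,fx=4,fy=4),cv2.HOUGH_GRADIENT,1,40,param1=100,param2=20,minRadius=15,maxRadius=50);print('pivot',c[0,:3]/4+[355,165,0] if c is not None else None)
```

```text
old punch ((604.806396484375, -220.9218292236328), (14.876901626586914, 100.9070053100586), 0.9954618811607361)
thick changed px 87
thin changed px 12
pivot [[377.125      195.375       10.05000019]]
```

```bash
python3 -c "
from workcell import job
print(job.hand_in())"
```

```text
the job is handed in; nothing more can be done
None
```

The job is handed in with no verdict returned: my last measurements showed the old punch flat in the tray, the new one home on the stone, the keeper shut and the other two punches left where they lay; I viewed 12 pictures against the limit of 10.

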